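# Seat the keyed drive shaft in the fruit mill's hub and hold it down

## Task

Slide the dust cover of the fruit mill's drive unit all the way open, then take the keyed steel shaft out of its wooden stand and push it down into the drive hub, turning it until its key slips into the keyway. Keep pushing against the spring in the hub until the shaft's collar sits flat on the hub's face, and finish while still holding the shaft pressed down there: if let go it springs back up. Leave the cup, the jar and the wrench where they are.

Things in the scene. Friction and masses are not known exactly. Their poses are not given: they have to be found in the camera images.
- drive: Drive unit, fixed: grey housing 120 (x) by 210 (y) by 70 mm high, feet out to x = +-85 mm. Origin: centre of underside; z up. Its -y half is the hub compartment, opening 80 (x) by 93 mm (y) in the top, hub axis at x 0, y -50 mm; its +y half is a deck over which the cover slides. Guide rails 12 mm wide along y at x = +-50 mm, tops 80 mm above the table.
- cover (a joint): Sliding aluminium cover of the hub compartment, plate 84 by 96 by 5 mm on top of the housing (upper face 77 mm above the table). 0 = fully shut, over the hub; 0.1 m = fully open. It slides along the drive unit's +y with about 1.5 N of friction and stays where it is left.
- cover_lug (a point): Top centre of the cover's upright grip lug, 107 mm above the table. The lug stands 30 mm above the plate, is 12 mm thick along the drive unit's y (the sliding direction) and 40 mm wide along its x; it moves with the cover. Axes as those of the drive unit.
- hub_face (a point): Centre of the upper face of the steel hub (60 mm across), 62 mm above the table, under the cover when shut. Round bore 24 mm in diameter; keyway slot 11 mm wide from the bore out to 19 mm from the axis, along this point's +x; z up; both 40 mm deep. The hub sits on a stiff gear (3 N m to turn it); where the keyway points differs each time.
- seat (a joint): Spring-loaded round seat inside the hub's bore, pressed down by the shaft's lower end. 0 = up, its top 26 mm below the hub's face; grows downwards, 0.010 m when the shaft is home (stop at 0.013). It pushes up with about 6 N at 0 and 10.5 N at 0.010, more than the shaft's weight.
- stand: Wooden stand, fixed: a block 90 by 90 by 50 mm high with a round hole 38 mm in diameter in its top, in which the shaft stands upright, its collar resting on the top. Origin: centre of its underside.
- shaft: Loose steel shaft, 100 mm long, about 0.4 kg, upright in the stand. Origin: centre of its lower end; z up its axis. Rod 22 mm in diameter from 0 to 36 mm (lowest 7 mm tapers to 14); key on its +x side from 18 to 36 mm, 8 mm wide, out to 17 mm from the axis; collar 48 mm in diameter from 36 to 42 mm; neck 20 mm in diameter to 70 mm; then the head.
- shaft_head (a point): Centre of the shaft's square head, 85 mm above its lower end, to be gripped: 28 by 28 mm, sides along the shaft's x and y, 30 mm high. Axes as those of the shaft.
- shaft_collar (a point): Centre of the collar's underside, on the axis, 36 mm above the shaft's lower end; axes as the shaft's. On the collar's rim a tab 8 mm wide, out to 32 mm from the axis, right above the key (+x), shows from above where the key points. Home: this point on the hub's face, +x along the keyway.
- cup: White enamel cup, loose, 64 mm across, 60 mm high; origin: centre of its underside. To be left alone.
- jar: Amber glass jar with a steel lid, loose, 60 mm across, 80 mm high; origin: centre of its underside. To be left alone.
- wrench: Steel wrench, 150 mm long, lying on the table; origin: near its middle, on its underside. To be left alone.
Not all that is in view belongs to the job. What is shaped like the shaft but pink, red or turquoise is not meant.

How it is judged:
By the outcome, as a careful person would: the job done as asked, in the order asked, and still so for the second after the job is handed in, while the arm keeps its last pose, push and grip.
It also fails if it takes over 51 s, if anything falls off the work surface, if the arm or the gripper's body presses on something with over 40 N, if the wrist force passes 120 N, or if a joint passes its speed limit or range.

## Robot

A 7-joint arm with a two-finger parallel gripper is mounted at the origin on the work surface. World frame = base frame: x ahead of the robot, y to its left, z up, the work surface at z = 0. Lengths are in m, angles in rad, forces in N, time in s.
With the tool pointing down it reaches from about 0.4 to 0.875 m from the base axis. Payload 19.3 kg.
Tool frame: the origin (TCP) lies at the very end of the fingers, on their centre line; the grasp point (between the pads) lies 19 mm behind it; z points along the fingers, y is the line along which they close (so a half turn about z gives the same grasp; the last joint's range is limited). The gripper opens to 85 mm and grips with 20 to 120 N. Pads are 22 mm wide; open, the fingers measure 114 mm over their backs; the gripper's body (76 mm by 85 mm) begins 54 mm behind the grasp point. The pads swing forward as they close: fully open they stand 13 mm farther back than shut.
Start: joints at [-1.276, 0.521, -0.036, 1.599, 0.021, 1.021, -0.113], TCP at [0.223, 0.584, 0.21] pointing down, gripper open.
Joint ranges: [-2.91, 2.91], [-0.3, 2.13], [-1.5, 1.42], [0.17, 2.43], [-1.26, 4.41], [0.16, 1.93], [-2.52, 2.52]. Speed limits (rad/s): [1.89, 1.89, 2.39, 2.39, 3.01, 3.01, 3.01].

## Interface

Orientations are given as [roll, pitch, yaw] about the fixed x, y, z axes, in that order (R = Rz(yaw) Ry(pitch) Rx(roll)).
In Python, from workcell import bot gives the robot as it stands.
- The arm moves only by the shell command python3 -m crank 'ROWS' [FORCE]. ROWS is a JSON object of lists of equal length, an entry for each row: "travel": the shift along the world's x, y, z in cm, a list of three; "turn": the turn, a rotation vector about the world's x, y, z in degrees, a list of three; "gripper": the closure, from 0 (fully open) to 1 (shut). A call has exactly 5 rows; each row is the pose to reach, as a shift and turn from the pose commanded when the call began; what a row does not reach only later rows make up. A row lasts 1/10 s, in which the tool goes at most 50 mm and 8.59 degrees, less where a joint would pass 70% of its speed; a pose out of reach is approached as far as the arm can. A call with a gripper value outside its range is refused whole. The fingers move at their own pace and stop on an object; FORCE is the grip in N (left out, the last holds). Time passes only in rows, so rows that repeat a pose let the fingers close, or fill a call up. It gives the time, the measured TCP pose, the force, the opening and the grip force at its end, in the units of the state.
- bot.observe(): the state, without advancing time (a new reading comes with each control period).
- bot.grab_frame(name): name is "scene" or "top" or "wrist"; returns a dict with "pixels" (420x560x3 uint8, red, green, blue), "fx", "fy", "cx", "cy" (pixels), "extrinsics" (4x4, takes a point from world to camera coordinates). Camera axes: x right, y down, z forward; pixel columns grow to the right and rows downward; lengths in m; the calibration is good to about 2 mm. The wrist camera is an equidistant fisheye: a pixel r from the principal point sees the ray r / f radians off the axis. A picture is of the moment at which its call begins. There is no depth.
- bot.job_done(): hands the job in; it is judged then, once.
The state is a dict: "clock": time; "qpos": joint angles; "qd": joint speeds; "joint_efforts": joint torques, N m; "position": TCP position; "tool_rot": TCP orientation; "force": force on the tool from outside, world axes, zero at the start; "moment": the same for the moment, N m; "grip_width": finger opening in m; "finger_force": force on a finger pad.
Only numpy, scipy, OpenCV 4.12 (cv2) and the standard library are available. Lean on these libraries where they do the work, as an engineer would, in place of code of your own. Each camera call takes 0.05 s, during which the arm holds its last target. There are 200 camera calls.

## Working session

There is one attempt and no reset: what is moved stays moved. The work goes in short steps, Python scripts to look and compute and a shell command to move; the robot and the scene stay as the last step left them, time stands still between calls to the robot, and variables do not carry over. Pictures are saved under pics/ and viewed, at most 10 in all, crops included, and the job is handed in when it is done.

```bash
mkdir -p pics; ls; cat > h.py <<'E'
import numpy as np, cv2
from workcell import bot
def snap(n,f):
    g=bot.grab_frame(n); cv2.imwrite(f,g["pixels"][:,:,::-1]); np.savez(f[:-4]+'.npz',**g); return g
def ray(g,u,v):
    E=np.array(g["extrinsics"]);R=E[:3,:3];t=E[:3,3]
    x=(u-g["cx"])/g["fx"];y=(v-g["cy"])/g["fy"]
    return -R.T@t, R.T@np.array([x,y,1.0])
def onplane(g,u,v,z):
    c,d=ray(g,u,v); return c+d*(z-c[2])/d[2]
E
python3 - <<'E'
from h import *
a=snap("top","pics/top.png");b=snap("scene","pics/scene.png")
for g in(a,b): print(g["fx"],g["cx"],g["cy"],np.round(g["extrinsics"],3).tolist())
s=bot.observe();print(s)
E
```

```text
pics
491.4176434090064 283.7114219860585 207.6032153283349 [[-0.017, -1.0, -0.008, -0.024], [-0.986, 0.019, -0.164, 0.594], [0.164, 0.005, -0.986, 0.905], [0.0, 0.0, 0.0, 1.0]]
501.25740394182105 274.83418314011254 208.57077599349356 [[-0.512, 0.859, -0.012, 0.354], [0.532, 0.306, -0.79, -0.219], [-0.675, -0.41, -0.613, 1.418], [0.0, 0.0, 0.0, 1.0]]
{'clock': 0.1, 'qpos': array([-1.27624056,  0.52193318, -0.03633062,  1.59994838,  0.02118583,
        1.02111696, -0.11279464]), 'qd': array([ 9.98079453e-04, -1.41006044e-03,  1.72234682e-03, -2.31689978e-03,
       -2.66012407e-04,  2.54504073e-06,  1.43220845e-04]), 'joint_efforts': array([ 2.27145712e-03, -9.28482342e+01,  1.98373005e+00, -3.70527577e+01,
        1.81461847e-02,  5.22025191e-03,  1.33558990e-05]), 'position': array([0.2228615 , 0.58356417, 0.20969743]), 'tool_rot': array([-3.14057285e+00,  5.85923520e-05,  2.77682661e+00]), 'force': array([ 0.27481855, -0.43624682, -1.03435536]), 'moment': array([-0.01606255,  0.00845538,  0.03843882]), 'finger_force': 0.0, 'grip_width': 0.08513523046954484}
```

View pics/top.png

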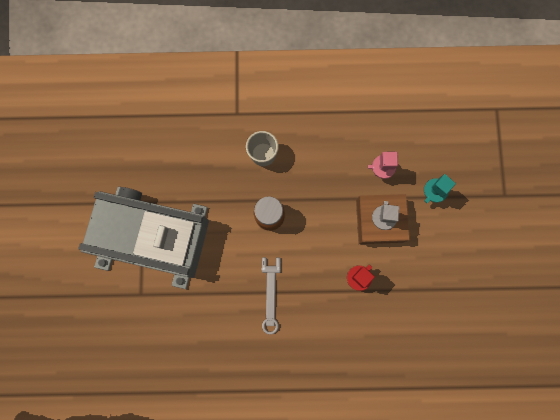

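View pics/scene.png

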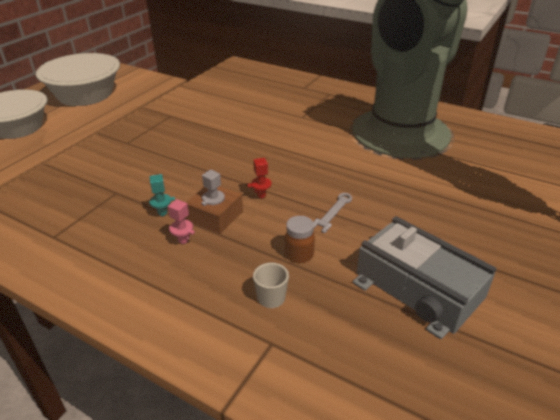

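The top view shows the drive at about (145,235), with its cover plate at (165,237) and lug at (160,237). The steel shaft stands in the wooden stand at (387,215). The decoys are around the stand, the jar is at (268,212), the cup at (262,148) and the wrench at (270,295). Next I'll zoom in to measure.

```bash
python3 - <<'E'
import cv2,numpy as np
i=cv2.imread('pics/top.png')
a=cv2.resize(i[180:300,70:220],None,fx=5,fy=5,interpolation=cv2.INTER_CUBIC)[:600,:750]
b=cv2.resize(i[185:255,345:425],None,fx=8,fy=8,interpolation=cv2.INTER_CUBIC)
cv2.imwrite('pics/ca.png',a);cv2.imwrite('pics/cb.png',b)
E
```

```text
(no output)
```

View pics/ca.png

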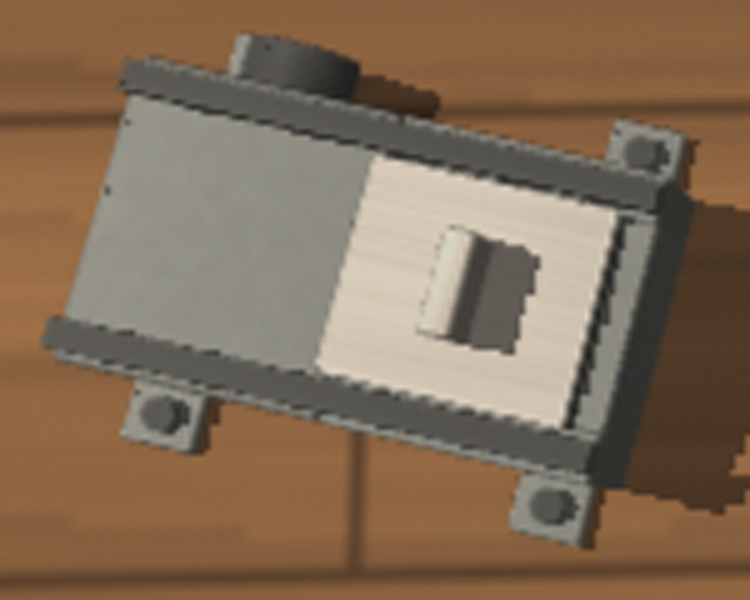

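View pics/cb.png

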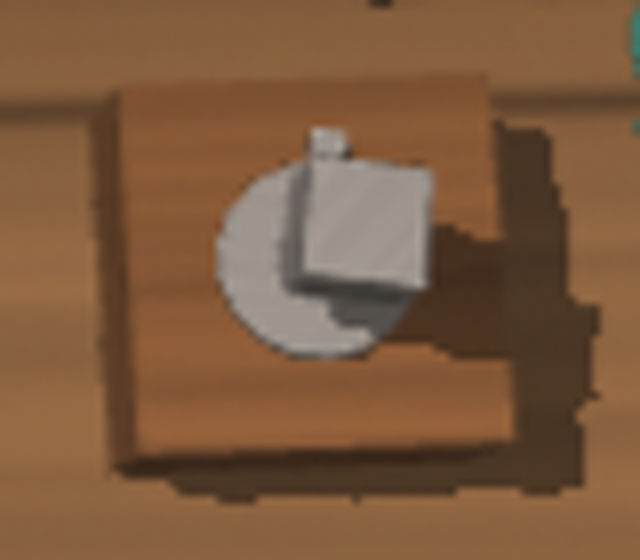

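The first crop shows the cover plate corners at (372,155), (618,215), (565,425) and (318,365), with the lug top around (447,280). The second shows the shaft head's top face corners at (312,163), (433,172), (425,290) and (302,277), and the tab pointing up (+x) at (328,130).

```bash
python3 - <<'E'
from h import *
g=np.load('pics/top.npz')
A=lambda p,z:onplane(g,70+(p[0]-2)/5,180+(p[1]-2)/5,z)[:2]
B=lambda p,z:onplane(g,345+(p[0]-3.5)/8,185+(p[1]-3.5)/8,z)[:2]
P=np.array([A(p,.077) for p in [(372,155),(618,215),(565,425),(318,365)]])
print("plate",P.round(4).tolist(),P.mean(0).round(4))
y=(P[0]-P[1]+P[3]-P[2]);x=P[0]-P[3]+P[1]-P[2]
print("lens",np.linalg.norm(y)/2,np.linalg.norm(x)/2,"drive yaw deg from y",np.degrees(np.arctan2(y[1],y[0]))-90,"from x",np.degrees(np.arctan2(x[1],x[0])))
for p in [(452,228),(476,236),(424,332),(446,338)]: print("lug",A(p,.107).round(4))
H=np.array([B(p,.114) for p in [(312,163),(433,172),(425,290),(302,277)]])
y=H[0]-H[1]+H[3]-H[2];x=H[0]-H[3]+H[1]-H[2]
print("head",H.mean(0).round(4),np.linalg.norm(y)/2,np.linalg.norm(x)/2,np.degrees(np.arctan2(y[1],y[0]))-90,np.degrees(np.arctan2(x[1],x[0])))
c=B((318,258),.056);t=B((328,128),.056);print("collar",c.round(4),t.round(4),np.degrees(np.arctan2(*(t-c)[::-1])))
S=np.array([B(p,.05) for p in [(118,90),(488,75),(515,440),(135,455)]]);print("stand",S.mean(0).round(4))
# scene view of head top / bottom check
from scipy.spatial.transform import Rotation as R
print(np.round(R.from_euler('xyz',bot.observe()['tool_rot']).as_matrix(),3))
E
```

```text
plate [[0.5884, 0.2282], [0.5639, 0.1351], [0.4858, 0.1537], [0.5097, 0.246]] [0.5369 0.1908]
lens 0.09585112750940551 0.0804867694104487 drive yaw deg from y -14.619335862167418 from x -13.081095277310554
lug [0.5561 0.1896]
lug [0.553  0.1808]
lug [0.5185 0.1988]
lug [0.5162 0.1908]
head [ 0.5701 -0.2275] 0.027435618977907927 0.026578994373834222 -6.304377579084559 -7.4048468499024604
collar [ 0.5712 -0.2276] [ 0.6028 -0.2316] -7.253618514206899
stand [ 0.5707 -0.2278]
[[-0.934  0.357 -0.   ]
 [ 0.357  0.934 -0.001]
 [-0.    -0.001 -1.   ]]
```

```bash
python3 -m crank '{"travel":[[2,-2.5,0],[5,-6.5,0],[8.5,-10.5,0],[12,-15,0],[15.5,-19.5,0]],"turn":[[0,0,1],[0,0,2],[0,0,3],[0,0,5],[0,0,6.4]],"gripper":[0,0,0,0,0]}' 60
python3 -m crank '{"travel":[[3.5,-4.5,0],[7,-9,0],[10.5,-13.5,0],[14,-17.5,-1],[15.8,-19.9,-3]],"turn":[[0,0,0],[0,0,0],[0,0,0],[0,0,0],[0,0,0]],"gripper":[0,0,0,0,0]}'
```

```text
clock: 0.6
position: [0.3683, 0.4006, 0.21]
tool_rot: [-3.141, -0.0, 2.89]
force: [0.9, 1.0, -1.2]
grip_width: 0.085
finger_force: 0.0
clock: 1.1
position: [0.5221, 0.2084, 0.1848]
tool_rot: [3.14, 0.002, 2.888]
force: [0.3, 0.4, -0.9]
grip_width: 0.0856
finger_force: 0.0
```

```bash
python3 -m crank '{"travel":[[0,0,-1],[0,0,-4],[0,0,-7],[0,0,-9.5],[0,0,-9.5]],"turn":[[0,0,0],[0,0,0],[0,0,0],[0,0,0],[0,0,0]],"gripper":[0,0,0,0,0]}'
python3 -m crank '{"travel":[[0,0,0],[0,0,0],[0,0,0],[0,0,0],[0,0,0]],"turn":[[0,0,0],[0,0,0],[0,0,0],[0,0,0],[0,0,0]],"gripper":[0.3,1,1,1,1]}' 40
python3 -m crank '{"travel":[[0,0,0],[0,0,0],[0,0,0],[0,0,0],[0,0,0]],"turn":[[0,0,0],[0,0,0],[0,0,0],[0,0,0],[0,0,0]],"gripper":[1,1,1,1,1]}'
```

```text
clock: 1.6
position: [0.5182, 0.2094, 0.086]
tool_rot: [-3.138, -0.004, 2.889]
force: [-0.4, 0.2, -0.5]
grip_width: 0.0857
finger_force: 0.0
clock: 2.1
position: [0.5203, 0.2103, 0.0894]
tool_rot: [3.141, 0.001, 2.888]
force: [0.1, 0.3, -0.2]
grip_width: 0.0125
finger_force: 0.0
clock: 2.6
position: [0.5201, 0.2101, 0.0888]
tool_rot: [-3.142, 0.0, 2.888]
force: [0.4, -0.6, 0.4]
grip_width: -0.0002
finger_force: 0.0
```

```bash
python3 - <<'E'
from h import *
snap("top","pics/t2.png");snap("scene","pics/s2.png")
a=cv2.imread("pics/t2.png")[120:320,60:260];b=cv2.imread("pics/s2.png")[170:370,320:520]
cv2.imwrite("pics/m2.png",cv2.resize(np.hstack([a,b]),None,fx=2,fy=2))
E
```

```text
(no output)
```

View pics/m2.png

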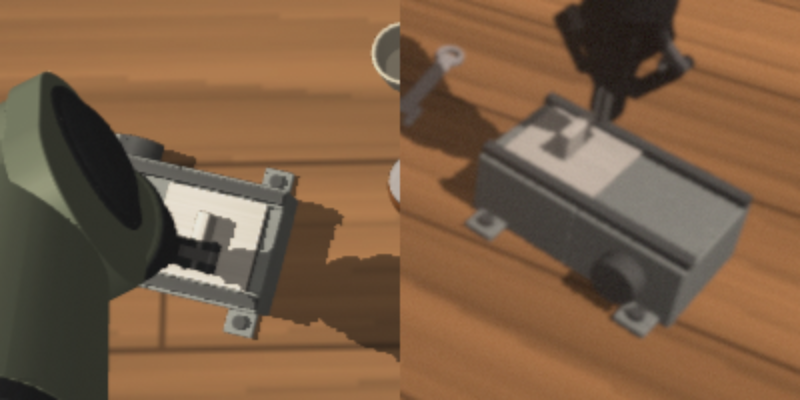

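The fingers shut to the −x side of the lug without catching it, because rows over 50 mm were clipped. The cover hasn't moved. I'll check the actual tip location against the camera.

```bash
python3 - <<'E'
from h import *
for f,off in (("t2",(60,120,0)),("s2",(320,170,400))):
    g=np.load(f'pics/{f}.npz');E=g["extrinsics"]
    for n,p in (("tcp",(.520,.210,.089)),("grasp",(.520,.210,.108)),("lugtop",(.536,.190,.107)),("lugA",(.5554,.185,.107)),("lugB",(.5166,.195,.107))):
        q=E[:3,:3]@p+E[:3,3];u=g["fx"]*q[0]/q[2]+g["cx"];v=g["fy"]*q[1]/q[2]+g["cy"]
        print(f,n,round((u-off[0])*2+off[2]),round((v-off[1])*2))
g=snap("wrist","pics/w2.png")
i=cv2.imread("pics/w2.png")
cv2.imwrite("pics/w2b.png",i)
E
```

```text
t2 tcp 182 252
t2 grasp 176 250
t2 lugtop 199 232
t2 lugA 205 211
t2 lugB 193 254
s2 tcp 599 133
s2 grasp 602 117
s2 lugtop 575 121
s2 lugA 562 131
s2 lugB 587 111
```

View pics/w2b.png

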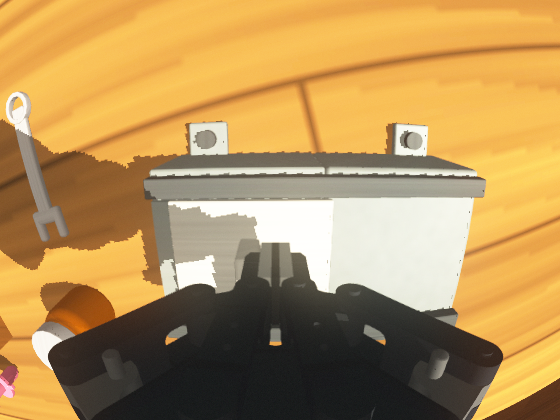

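```bash
python3 -m crank '{"travel":[[0,0,1.5],[0,0,4],[0.8,-1,4],[1.6,-2,4],[1.6,-2,4]],"turn":[[0,0,0],[0,0,0],[0,0,0],[0,0,0],[0,0,0]],"gripper":[1,1,1,0,0]}'
python3 -m crank '{"travel":[[0,0,0],[0,0,0],[0,0,0],[0,0,0],[0,0,0]],"turn":[[0,0,0],[0,0,0],[0,0,0],[0,0,0],[0,0,0]],"gripper":[0,0,0,0,0]}'
python3 -m crank '{"travel":[[0,0,-1.5],[0,0,-3.5],[0,0,-4.3],[0,0,-4.3],[0,0,-4.3]],"turn":[[0,0,0],[0,0,0],[0,0,0],[0,0,0],[0,0,0]],"gripper":[0,0,0,0,0.5]}'
python3 -m crank '{"travel":[[0,0,0],[0,0,0],[0,0,0],[0,0,0],[0,0,0]],"turn":[[0,0,0],[0,0,0],[0,0,0],[0,0,0],[0,0,0]],"gripper":[0.7,0.8,0.9,1,1]}'
```

```text
clock: 3.25
position: [0.537, 0.1879, 0.1282]
tool_rot: [-3.14, 0.0, 2.886]
force: [0.1, 1.0, 0.2]
grip_width: 0.0284
finger_force: 0.0
clock: 3.75
position: [0.536, 0.1903, 0.1288]
tool_rot: [3.142, -0.0, 2.889]
force: [-0.7, 0.4, -0.9]
grip_width: 0.0854
finger_force: 0.0
clock: 4.25
position: [0.5363, 0.1902, 0.0864]
tool_rot: [3.141, 0.0, 2.888]
force: [0.4, -0.1, 0.9]
grip_width: 0.0731
finger_force: 0.0
clock: 4.75
position: [0.5363, 0.1903, 0.0861]
tool_rot: [3.141, 0.0, 2.888]
force: [0.7, 0.7, 0.9]
grip_width: 0.0003
finger_force: 0.0
```

```bash
python3 - <<'E'
from h import *
w=snap("wrist","pics/w3.png");t=snap("top","pics/t3.png");s=snap("scene","pics/s3.png")
a=cv2.imread("pics/w3.png")[140:340,150:430]
b=cv2.imread("pics/s3.png")[170:370,320:520];c=cv2.imread("pics/t3.png")[160:300,80:220]
im=np.zeros((600,800,3),np.uint8);im[:300,:420]=cv2.resize(a,(420,300));im[:300,440:740]=cv2.resize(c,(300,300));im[300:600,:300]=cv2.resize(b,(300,300));im[300:600,320:620]=cv2.resize(b[0:100,50:150],(300,300),interpolation=2)
cv2.imwrite("pics/m3.png",im)
E
```

```text
(no output)
```

View pics/m3.png

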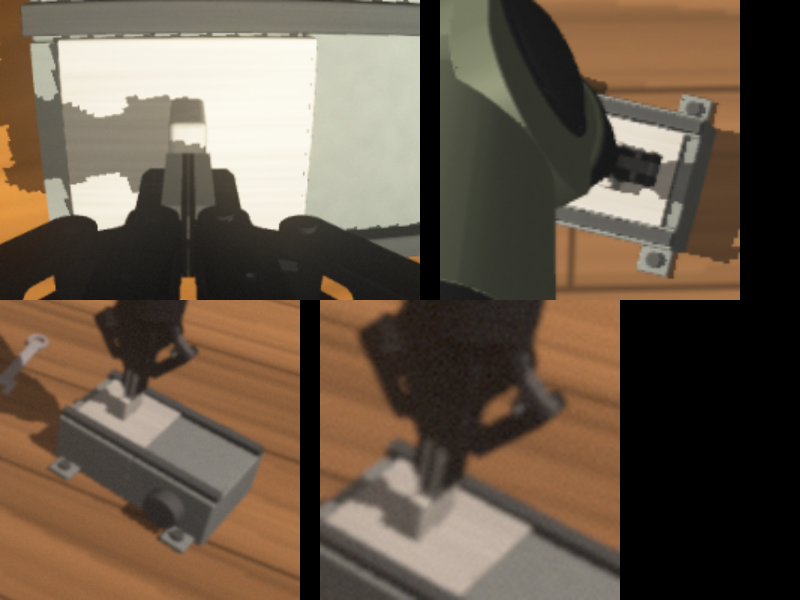

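The fingers are shut over the middle of the lug and appear to be above it. I'll check tip height by projecting it.

```bash
python3 - <<'E'
from h import *
print(bot.observe()['position'],bot.observe()['grip_width'])
g=np.load('pics/s3.npz');E=g["extrinsics"]
for z in (.086,.107,.115,.125):
    q=E[:3,:3]@(.536,.190,z)+E[:3,3];u=g["fx"]*q[0]/q[2]+g["cx"];v=g["fy"]*q[1]/q[2]+g["cy"]
    print(z,round(u,1),round(v,1),'zoom',round((u-370)*3+320),round((v-170)*3+300))
i=cv2.imread("pics/s3.png")[195:255,375:435]
j=cv2.imread("pics/w3.png")[190:290,225:325]
cv2.imwrite("pics/z3.png",np.hstack([cv2.resize(i,(400,400),interpolation=2),cv2.resize(j,(400,400),interpolation=2)]))
E
```

```text
[0.53623077 0.19018621 0.085996  ] 0.00020491270475005946
0.086 405.8 239.0 zoom 427 507
0.107 407.5 230.3 zoom 433 481
0.115 408.2 227.0 zoom 435 471
0.125 409.0 222.7 zoom 437 458
```

View pics/z3.png

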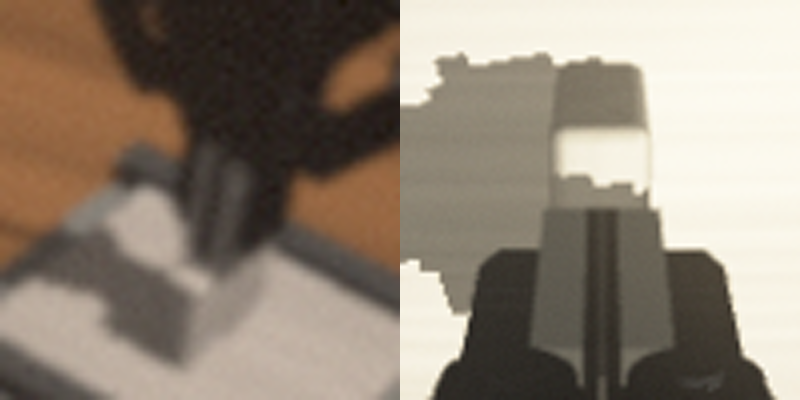

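```bash
cat >> h.py <<'E'
def wray(g,u,v):
    E=np.array(g["extrinsics"]);R=E[:3,:3];t=E[:3,3]
    a=(u-g["cx"])/g["fx"];b=(v-g["cy"])/g["fy"];r=np.hypot(a,b)
    k=np.sin(r)/r if r>1e-9 else 1.
    return -R.T@t, R.T@np.array([a*k,b*k,np.cos(r)])
def wplane(g,u,v,z):
    c,d=wray(g,u,v); return c+d*(z-c[2])/d[2]
def wproj(g,p):
    E=np.array(g["extrinsics"]);q=E[:3,:3]@p+E[:3,3];r=np.hypot(q[0],q[1]);th=np.arctan2(r,q[2])
    return g["cx"]+g["fx"]*th*q[0]/r, g["cy"]+g["fy"]*th*q[1]/r
E
python3 - <<'E'
from h import *
g=np.load('pics/w3.npz')
print("cam",(-g["extrinsics"][:3,:3].T@g["extrinsics"][:3,3]).round(3))
for z in (.086,.097,.107,.115): print(z,np.round(wproj(g,np.array([.536,.190,z])),1), np.round(wproj(g,np.array([.5166,.195,z])),1))
for v in (202,222,236,242): print(v,wplane(g,276,v,.107).round(4),wplane(g,276,v,.077).round(4))
E
```

```text
cam [0.47  0.207 0.249]
0.086 [275.2 241.3] [275.1 205.8]
0.097 [275.2 249.5] [275.1 212.1]
0.107 [275.2 258. ] [275.1 218.6]
0.115 [275.2 265.4] [275.1 224.4]
202 [0.509  0.1974 0.107 ] [0.5172 0.1953 0.077 ]
222 [0.5183 0.195  0.107 ] [0.5284 0.1924 0.077 ]
236 [0.525  0.1932 0.107 ] [0.5366 0.1903 0.077 ]
242 [0.528  0.1925 0.107 ] [0.5402 0.1894 0.077 ]
```

```bash
python3 -m crank '{"travel":[[0,0,0],[0,0,0],[0,0,0],[0,0,0],[0,0,0]],"turn":[[0,0,0],[0,0,0],[0,0,0],[0,0,0],[0,0,0]],"gripper":[0.3,0,0,0,0]}'
python3 -m crank '{"travel":[[0,0,-0.3],[0,0,-0.6],[0,0,-0.9],[0,0,-1.2],[0,0,-1.4]],"turn":[[0,0,0],[0,0,0],[0,0,0],[0,0,0],[0,0,0]],"gripper":[0,0,0,0,0]}' 30
python3 -m crank '{"travel":[[0,0,0],[0,0,0],[0,0,0],[0,0,0],[0,0,0]],"turn":[[0,0,0],[0,0,0],[0,0,0],[0,0,0],[0,0,0]],"gripper":[0.3,0.5,0.6,0.7,0.75]}'
```

```text
clock: 5.4
position: [0.536, 0.1901, 0.0857]
tool_rot: [-3.141, -0.0, 2.888]
force: [0.1, -0.6, 0.2]
grip_width: 0.0725
finger_force: 0.0
clock: 5.9
position: [0.536, 0.1901, 0.0714]
tool_rot: [-3.141, -0.0, 2.888]
force: [-0.1, 0.1, -0.6]
grip_width: 0.0852
finger_force: 0.0
clock: 6.4
position: [0.5362, 0.1902, 0.0719]
tool_rot: [3.142, 0.0, 2.889]
force: [-0.3, 0.0, 0.2]
grip_width: 0.0212
finger_force: 0.0
```

```bash
python3 - <<'E'
from h import *
print(bot.observe()['force'],bot.observe()['grip_width'])
g=snap("wrist","pics/w4.png");s=snap("scene","pics/s4.png")
i=cv2.imread("pics/s4.png")[195:255,375:435]
j=cv2.imread("pics/w4.png")[170:290,215:335]
cv2.imwrite("pics/z4.png",np.hstack([cv2.resize(i,(400,400),interpolation=2),cv2.resize(j,(400,400),interpolation=2)]))
E
```

```text
[-0.25783188  0.04045784  0.15617619] 0.021227956705517248
```

View pics/z4.png

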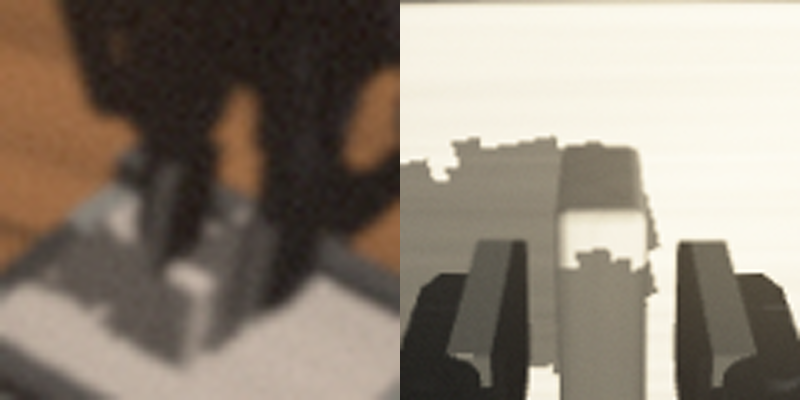

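The fingers now straddle the lug with a gap of about 21 mm, so the real fingertips sit roughly 20 mm higher than the reported TCP. Closing now.

```bash
python3 -m crank '{"travel":[[0,0,0],[0,0,0],[0,0,0],[0,0,0],[0,0,0]],"turn":[[0,0,0],[0,0,0],[0,0,0],[0,0,0],[0,0,0]],"gripper":[0.85,0.9,1,1,1]}' 40
```

```text
clock: 7.0
position: [0.5361, 0.1902, 0.072]
tool_rot: [3.142, 0.0, 2.889]
force: [-2.5, -0.5, 5.6]
grip_width: 0.011
finger_force: 40.3
```

```bash
python3 -m crank '{"travel":[[0.25,0.97,0],[0.75,2.9,0],[1.25,4.85,0],[1.75,6.8,0],[2.2,8.5,0]],"turn":[[0,0,0],[0,0,0],[0,0,0],[0,0,0],[0,0,0]],"gripper":[1,1,1,1,1]}'
python3 -m crank '{"travel":[[0.15,0.58,0],[0.3,1.16,0],[0.35,1.36,0],[0.4,1.5,0],[0.4,1.5,0]],"turn":[[0,0,0],[0,0,0],[0,0,0],[0,0,0],[0,0,0]],"gripper":[1,1,1,1,1]}'
```

```text
clock: 7.5
position: [0.5577, 0.2763, 0.072]
tool_rot: [-3.141, -0.001, 2.889]
force: [-6.5, -1.2, 8.3]
grip_width: 0.0111
finger_force: 40.9
clock: 8.0
position: [0.5592, 0.2821, 0.0718]
tool_rot: [-3.129, -0.005, 2.885]
force: [-28.7, -40.7, 41.4]
grip_width: 0.011
finger_force: 45.4
```

```bash
python3 -m crank '{"travel":[[-0.15,-0.5,0],[-0.15,-0.6,0],[-0.15,-0.6,0],[-0.15,-0.6,0],[-0.15,-0.6,0]],"turn":[[0,0,0],[0,0,0],[0,0,0],[0,0,0],[0,0,0]],"gripper":[1,1,1,0.5,0]}'
python3 -m crank '{"travel":[[0,0,0],[0,0,2],[0,0,6],[-1,1,10],[-2,5,12]],"turn":[[0,0,0],[0,0,0],[0,0,0],[0,0,0],[0,0,0]],"gripper":[0,0,0,0,0]}'
python3 - <<'E'
from h import *
g=snap("wrist","pics/w5.png");t=snap("top","pics/t5.png");s=snap("scene","pics/s5.png")
for n,p in (("w5",wproj),):
    for q in ((.559,.282,.107),(.537,.191,.062)): print(np.round(p(g,np.array(q)),0))
i=t["pixels"][185:300,70:215]
hsv=cv2.cvtColor(i,cv2.COLOR_RGB2HSV);m=(hsv[...,2]>185)&(hsv[...,1]<60)
ys,xs=np.nonzero(m);print("bright",m.sum(),xs.min()+70,xs.max()+70,ys.min()+185,ys.max()+185)
for y in range(185,300,5): print(y,''.join('#' if k else '.' for k in m[y-185,::2]))
E
```

```text
clock: 8.5
position: [0.5606, 0.2842, 0.0717]
tool_rot: [3.141, 0.0, 2.888]
force: [-0.3, -0.0, 0.4]
grip_width: 0.0392
finger_force: 0.0
clock: 9.0
position: [0.5428, 0.3313, 0.1955]
tool_rot: [3.14, 0.004, 2.883]
force: [1.2, 1.1, 0.5]
grip_width: 0.0849
finger_force: 0.0
[223. 232.]
[141. 216.]
bright 1825 85 183 200 246
185 .........................................................................
190 .........................................................................
195 .........................................................................
200 ..............#..........................................................
205 .............############................................................
210 ............########################.....................................
215 ...........############.#############....................................
220 ...........###########........#######....................................
225 ..........###########........#######...........#####.....................
230 .........###########.........######.........#####....###............
[... 319 characters left out ...]
55 .........................................................................
260 .........................................................................
265 .........................................................................
270 .........................................................................
275 .........................................................................
280 .........................................................................
285 .........................................................................
290 .........................................................................
295 .........................................................................
```

```bash
python3 - <<'E'
from h import *
a=cv2.imread("pics/t5.png")[190:290,75:215]; b=cv2.imread("pics/w5.png")[120:320,30:330]
im=np.zeros((600,800,3),np.uint8)
im[:300,:420]=cv2.resize(a,(420,300),interpolation=2); im[300:600,:450]=cv2.resize(b,(450,300),interpolation=2)
c=cv2.imread("pics/t5.png")[205:265,140:210]; im[:300,430:780]=cv2.resize(c,(350,300),interpolation=2)
d=cv2.imread("pics/w5.png")[170:260,90:190]; im[300:600,460:793]=cv2.resize(d,(333,300),interpolation=2)
cv2.imwrite("pics/m5.png",im)
E
```

```text
(no output)
```

View pics/m5.png

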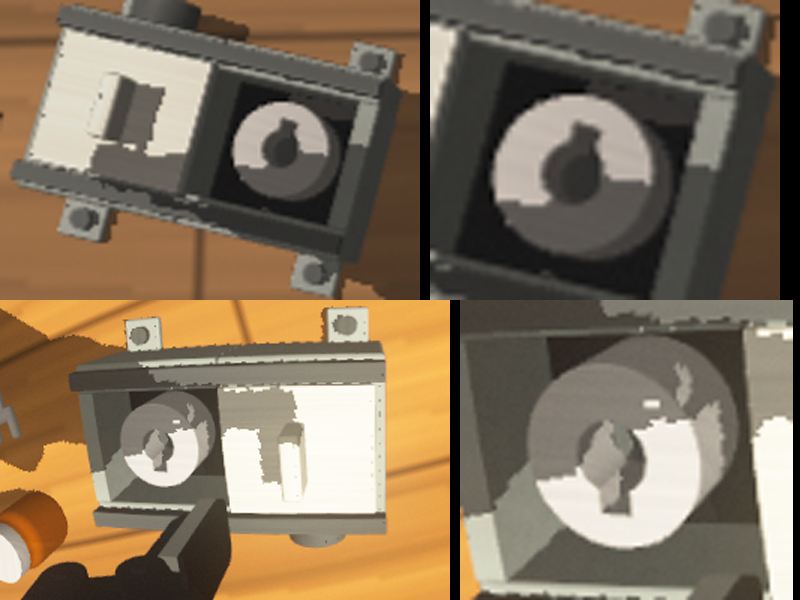

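The cover is now at the deck end, and the hub is exposed. In the top zoom, the hub face centre is at about (574,176) and the keyway end at (587,124). In the wrist zoom, the keyway end is at (617,515).

```bash
python3 - <<'E'
from h import *
t=np.load('pics/t5.npz');w=np.load('pics/w5.npz')
T=lambda x,y:onplane(t,140+(x-432)/5,205+(y-2)/5,.062)[:2]
W=lambda x,y:wplane(w,90+(x-461.5)/3.33,170+(y-301.5)/3.33,.062)[:2]
an=lambda c,k:np.degrees(np.arctan2(*(k-c)[::-1]))
for n,F,e,k in (("top",T,[(493,176),(655,180),(574,95),(572,258)],[(574,122),(600,128)]),("wrist",W,[(528,445),(702,470),(628,362),(604,548)],[(602,514),(632,515)])):
    c=np.mean([F(*p) for p in e],0);K=np.mean([F(*p) for p in k],0);print(n,"hub",c.round(4),"keyend",K.round(4),np.linalg.norm(K-c).round(4),an(c,K))
    print([np.linalg.norm(F(*p)-c).round(4) for p in e])
# ellipse fit of hub face via cast points, top: bright+grey rim
C=lambda x,y:onplane(t,75+(x-1)/3,190+(y-1)/3,.077)[:2]
P=np.array([C(*p) for p in [(62,32),(213,65),(180,193),(27,160)]]);print("plate centre",P.mean(0),P.mean(0)-[.5369,.1908], np.linalg.norm(P.mean(0)-[.5369,.1908]))
D=np.array([C(*p) for p in [(66,5),(400,78),(348,235),(15,183)]]);print(P.round(4).tolist())
E
```

```text
top hub [0.5335 0.1848] keyend [0.5533 0.1801] 0.0203 -13.454103590103987
[np.float64(0.0306), np.float64(0.031), np.float64(0.0314), np.float64(0.0306)]
wrist hub [0.5363 0.185 ] keyend [0.5541 0.1788] 0.0188 -19.36631996854904
[np.float64(0.0305), np.float64(0.0297), np.float64(0.0314), np.float64(0.0314)]
plate centre [0.55825859 0.28218059] [0.02135859 0.09138059] 0.09384348971554414
[[0.6098, 0.3212], [0.587, 0.2251], [0.507, 0.2432], [0.5292, 0.3393]]
```

```bash
Z='"gripper":[0,0,0,0,0]'; python3 -m crank '{"travel":[[0,-2,0],[0.5,-5.5,0],[0.7,-10,0],[1,-14.5,0],[1.2,-19,0]],"turn":[[0,0,0],[0,0,1],[0,0,2],[0,0,3],[0,0,4]],"gripper":[0,0,0,0,0]}'
python3 -m crank '{"travel":[[0.2,-4.5,0],[0.4,-9,0],[0.6,-13.5,0],[0.8,-18,0],[1,-22.5,0]],"turn":[[0,0,1],[0,0,2],[0,0,3],[0,0,3.5],[0,0,3.5]],"gripper":[0,0,0,0,0]}'
python3 -m crank '{"travel":[[0.2,-4.5,0],[0.4,-8.5,0],[0.6,-11.5,0],[0.8,-13.5,0],[0.8,-14.6,0]],"turn":[[0,0,0],[0,0,0],[0,0,0],[0,0,0],[0,0,0]],"gripper":[0,0,0,0,0]}'
python3 -m crank '{"travel":[[0,0,0],[0,0,0],[0,0,0],[0,0,0],[0,0,0]],"turn":[[0,0,0],[0,0,0],[0,0,0],[0,0,0],[0,0,0]],"gripper":[0,0,0,0,0]}'
```

```text
clock: 9.65
position: [0.5522, 0.1406, 0.1912]
tool_rot: [-3.141, -0.001, 2.958]
force: [0.1, -1.1, -0.2]
grip_width: 0.0853
finger_force: 0.0
clock: 10.15
position: [0.5614, -0.0843, 0.1913]
tool_rot: [-3.141, -0.001, 3.018]
force: [1.1, -0.0, 0.4]
grip_width: 0.0853
finger_force: 0.0
clock: 10.65
position: [0.5691, -0.2301, 0.1911]
tool_rot: [-3.141, -0.001, 3.016]
force: [0.3, -0.2, 1.1]
grip_width: 0.0856
finger_force: 0.0
clock: 11.15
position: [0.5708, -0.2262, 0.192]
tool_rot: [3.142, 0.0, 3.02]
force: [-0.1, -0.7, -0.5]
grip_width: 0.0854
finger_force: 0.0
```

```bash
python3 - <<'E'
from h import *
g=snap("wrist","pics/w6.png")
# head top steel: project expected corners, then find low-saturation blob near it
c=np.array([.5707,-.2277,.114]);u,v=wproj(g,c);print("expect head",u,v)
hsv=cv2.cvtColor(g["pixels"],cv2.COLOR_RGB2HSV)
x0,y0=int(u)-45,int(v)-45
m=hsv[y0:y0+90,x0:x0+90]
for r in range(0,90,3): print(y0+r,''.join('#' if (k[1]<45 and k[2]>150) else '+' if (k[1]<60 and k[2]>60) else '.' for k in m[r,::2]))
E
```

```text
expect head 273.7572104124427 202.86903816721227
157 .............................................
160 .............................................
163 .....................+.++....................
166 ................#############................
169 ...............################..............
172 .............+++++++############+............
175 ............+++++++++############............
178 ...........+++++++++++++##########...........
181 ...........++++.+.............#####..........
184 ...........++++++.+.+.........+####..........
187 ...........++++++++++++++++++++####..........
190 ...........++######################..........
193 ...........+++#####################..........
196 ............++####################...........
199 ............++####################...........
202 .............###################.............
205 ..............#################..............
208 ..............#################..............
211 ..............#################..............
214 ..............#################..............
217 ..............#################..............
220 ..............#################..............
223 .............................................
226 .............................................
229 .............................................
232 .............................................
235 .............................................
238 .............................................
241 .............................................
244 .............................................
```

```bash
python3 -m crank '{"travel":[[0,-0.1,-2],[0,-0.1,-5],[0,-0.1,-8],[0,-0.1,-10],[0,-0.1,-10.5]],"turn":[[0,0,0],[0,0,0],[0,0,0],[0,0,0],[0,0,0]],"gripper":[0,0,0,0,0]}'
python3 -m crank '{"travel":[[0,0,-0.8],[0,0,-1.6],[0,0,-2.2],[0,0,-2.6],[0,0,-2.6]],"turn":[[0,0,0],[0,0,0],[0,0,0],[0,0,0],[0,0,0]],"gripper":[0,0,0,0,0.2]}'
python3 -m crank '{"travel":[[0,0,0],[0,0,0],[0,0,0],[0,0,0],[0,0,0]],"turn":[[0,0,0],[0,0,0],[0,0,0],[0,0,0],[0,0,0]],"gripper":[0.4,0.5,0.6,0.8,1]}' 60
python3 -m crank '{"travel":[[0,0,0],[0,0,0],[0,0,0],[0,0,0],[0,0,0]],"turn":[[0,0,0],[0,0,0],[0,0,0],[0,0,0],[0,0,0]],"gripper":[1,1,1,1,1]}' 90
```

```text
clock: 11.7
position: [0.5695, -0.2272, 0.0848]
tool_rot: [3.141, -0.003, 3.02]
force: [-0.5, 0.3, 1.0]
grip_width: 0.0852
finger_force: 0.0
clock: 12.2
position: [0.5705, -0.2278, 0.0606]
tool_rot: [3.142, -0.0, 3.019]
force: [-0.7, -0.4, 0.4]
grip_width: 0.0728
finger_force: 0.0
clock: 12.7
position: [0.5708, -0.228, 0.0612]
tool_rot: [-3.141, 0.0, 3.019]
force: [-0.4, -0.4, 4.2]
grip_width: 0.0274
finger_force: 58.8
clock: 13.2
position: [0.5708, -0.228, 0.0613]
tool_rot: [-3.141, 0.001, 3.019]
force: [-1.8, -0.1, 7.3]
grip_width: 0.0269
finger_force: 88.0
```

```bash
python3 -m crank '{"travel":[[0,0,1],[0,0,3],[0,0,6],[0,0,9],[0,0,11.5]],"turn":[[0,0,0],[0,0,0],[0,0,0],[0,0,0],[0,0,0]],"gripper":[1,1,1,1,1]}'
python3 -m crank '{"travel":[[0,0,1],[-0.1,1,1.5],[-0.3,4,1.5],[-0.6,8,1.5],[-1,12,1.5]],"turn":[[0,0,0],[0,0,0],[0,0,0],[0,0,-1],[0,0,-2]],"gripper":[1,1,1,1,1]}'
```

```text
clock: 13.7
position: [0.5705, -0.2278, 0.1778]
tool_rot: [-3.142, 0.0, 3.019]
force: [0.3, -0.8, -4.4]
grip_width: 0.0267
finger_force: 89.2
clock: 14.2
position: [0.5595, -0.1058, 0.1896]
tool_rot: [3.141, -0.002, 2.983]
force: [0.4, -0.2, -4.3]
grip_width: 0.0271
finger_force: 89.3
```

```bash
python3 -m crank '{"travel":[[-0.4,4,0],[-0.8,8,0],[-1.2,12,0],[-1.6,16,0],[-2,20,0]],"turn":[[0,0,-1],[0,0,-2],[0,0,-3],[0,0,-4],[0,0,-5]],"gripper":[1,1,1,1,1]}'
python3 -m crank '{"travel":[[-0.2,3.5,0],[-0.4,6.5,0],[-0.5,8.3,0],[-0.6,9.2,0],[-0.6,9.3,0]],"turn":[[0,0,-1],[0,0,-2],[0,0,-2],[0,0,-2],[0,0,-2]],"gripper":[1,1,1,1,1]}'
python3 -m crank '{"travel":[[0,0,-1],[0,0,-2],[0,0,-3],[0,0,-4],[0,0,-4.5]],"turn":[[0,0,0],[0,0,0],[0,0,0],[0,0,0],[0,0,0]],"gripper":[1,1,1,1,1]}'
python3 - <<'E'
from h import *
t=snap("top","pics/t7.png");w=snap("wrist","pics/w7.png");s=bot.observe();print(s['position'],s['tool_rot'],s['force'])
# refine keyway from t5: dark bore/keyway inside face
g=np.load('pics/t5.npz');G=cv2.cvtColor(g["pixels"],cv2.COLOR_RGB2GRAY)
for r in range(222,258): print(r,' '.join('%3d'%k for k in G[r,150:190]))
E
```

```text
clock: 14.7
position: [0.5391, 0.0943, 0.1897]
tool_rot: [-3.141, -0.002, 2.897]
force: [0.2, -0.4, -3.8]
grip_width: 0.0266
finger_force: 89.3
clock: 15.2
position: [0.5337, 0.186, 0.19]
tool_rot: [-3.141, -0.001, 2.864]
force: [-0.6, 0.4, -3.8]
grip_width: 0.0265
finger_force: 89.6
clock: 15.7
position: [0.5342, 0.1846, 0.1444]
tool_rot: [-3.141, -0.001, 2.862]
force: [0.6, 0.0, -3.3]
grip_width: 0.0267
finger_force: 89.6
[0.53425579 0.18482658 0.14495703] [-3.14066610e+00 -1.03276846e-03  2.86207787e+00] [ 0.52914003  1.04193467 -2.99812847]
222  54  53  53  48  29  23  22  23  22  23  21  22  23  23  22  22  23  23  24  23  22  46  53  53  52  52  53  38  34  44  47  53  54  54  55  58  64  66  70  82
223  53  52  52  36  25  23  23  22  22  23  24  23  22  23  23  22  22  23  23  23  24  48  53  53  53  52  52  50  50  51  51  52  52  48  47  53  55  53  54  57
224  53  52  53  36  25  22  22  22  22  24  22  23  23  22  90 100 165 176 177 177 177 152 144 100  60  52  53  52  51  52  51  52  52  51  50  50  52  43  45  53
225  53  52  48  31  22  24  23  24  23  24  23  91 100 1
[... 4654 characters left out ...]
  63  63  64  50  32  24  23  23  65  73  73
254  22  22  25  22  23  22  23  23  23  25  32  46  70  74  86  88  87  86  86  86  85  85  81  77  70  65  64  64  64  64  51  35  28  24  23  24  33  68  74  73
255  22  24  22  23  23  23  23  23  23  25  22  26  31  34  61  65  64  74  76  76  73  67  66  65  64  64  64  65  51  47  33  25  25  23  24  24  44  69  75  74
256  22  23  23  24  25  23  22  24  24  23  24  24  23  22  31  31  30  33  40  47  55  56  62  57  55  48  46  35  29  27  24  23  25  24  24  24  55  72  74  75
257  48  34  29  23  21  24  23  22  24  23  23  24  24  24  22  22  23  23  26  25  28  29  31  30  29  29  27  24  24  23  22  24  23  25  25  24  66  74  73  74
```

```bash
python3 -m crank '{"travel":[[0,0,-1],[0,0,-2],[0,0,-2.8],[0,0,-3.3],[0,0,-3.6]],"turn":[[0,0,-0.5],[0,0,-1],[0,0,-1.5],[0,0,-2],[0,0,-2.5]],"gripper":[1,1,1,1,1]}'
python3 -m crank '{"travel":[[0,0,-0.2],[0,0,-0.4],[0,0,-0.6],[0,0,-0.8],[0,0,-1.0]],"turn":[[0,0,0],[0,0,0],[0,0,0],[0,0,0],[0,0,0]],"gripper":[1,1,1,1,1]}'
```

```text
clock: 16.3
position: [0.5344, 0.1851, 0.1092]
tool_rot: [-3.141, -0.0, 2.818]
force: [0.5, -0.1, -3.6]
grip_width: 0.0268
finger_force: 89.5
clock: 16.8
position: [0.5347, 0.1851, 0.0998]
tool_rot: [3.142, 0.0, 2.819]
force: [-0.2, -0.2, -4.2]
grip_width: 0.0267
finger_force: 89.5
```

```bash
python3 -m crank '{"travel":[[0,0,-0.2],[0,0,-0.4],[0,0,-0.6],[0,0,-0.7],[0,0,-0.8]],"turn":[[0,0,0],[0,0,0],[0,0,0],[0,0,0],[0,0,0]],"gripper":[1,1,1,1,1]}'
python3 -m crank '{"travel":[[0,0,-0.1],[0,0,-0.2],[0,0,-0.3],[0,0,-0.4],[0,0,-0.4]],"turn":[[0,0,0],[0,0,0],[0,0,0],[0,0,0],[0,0,0]],"gripper":[1,1,1,1,1]}'
```

```text
clock: 17.3
position: [0.5346, 0.1851, 0.0918]
tool_rot: [3.142, 0.0, 2.819]
force: [0.7, -0.1, -2.6]
grip_width: 0.0271
finger_force: 89.5
clock: 17.8
position: [0.5345, 0.1851, 0.0877]
tool_rot: [-3.141, -0.0, 2.819]
force: [-0.5, -0.1, -4.1]
grip_width: 0.0268
finger_force: 89.5
```

```bash
python3 -m crank '{"travel":[[0,0,-0.1],[0,0,-0.2],[0,0,-0.3],[0,0,-0.4],[0,0,-0.4]],"turn":[[0,0,0],[0,0,0],[0,0,0],[0,0,0],[0,0,0]],"gripper":[1,1,1,1,1]}'
python3 -m crank '{"travel":[[0,0,-0.1],[0,0,-0.2],[0,0,-0.3],[0,0,-0.4],[0,0,-0.4]],"turn":[[0,0,0],[0,0,0],[0,0,0],[0,0,0],[0,0,0]],"gripper":[1,1,1,1,1]}'
```

```text
clock: 18.3
position: [0.5345, 0.1851, 0.0837]
tool_rot: [-3.141, -0.0, 2.819]
force: [-0.1, 0.6, -3.3]
grip_width: 0.0268
finger_force: 89.5
clock: 18.8
position: [0.5347, 0.1851, 0.0799]
tool_rot: [3.142, 0.0, 2.819]
force: [-0.7, -1.2, 2.2]
grip_width: 0.027
finger_force: 90.2
```

```bash
python3 -m crank '{"travel":[[0,0,-0.1],[0,0,-0.2],[0,0,-0.3],[0,0,-0.4],[0,0,-0.5]],"turn":[[0,0,0],[0,0,0],[0,0,0],[0,0,0],[0,0,0]],"gripper":[1,1,1,1,1]}' 110
python3 -m crank '{"travel":[[0,0,-0.05],[0,0,-0.1],[0,0,-0.15],[0,0,-0.2],[0,0,-0.2]],"turn":[[0,0,0],[0,0,0],[0,0,0],[0,0,0],[0,0,0]],"gripper":[1,1,1,1,1]}'
```

```text
clock: 19.3
position: [0.5347, 0.1852, 0.0749]
tool_rot: [3.141, 0.0, 2.819]
force: [-1.5, -1.1, 5.5]
grip_width: 0.0266
finger_force: 109.4
clock: 19.8
position: [0.5348, 0.1852, 0.0733]
tool_rot: [3.141, 0.0, 2.819]
force: [-2.8, -1.3, 14.1]
grip_width: 0.0264
finger_force: 111.3
```

```bash
python3 -m crank '{"travel":[[0,0,-0.05],[0,0,-0.1],[0,0,-0.1],[0,0,-0.1],[0,0,-0.1]],"turn":[[0,0,0],[0,0,0],[0,0,0],[0,0,0],[0,0,0]],"gripper":[1,1,1,1,1]}'
```

```text
clock: 20.3
position: [0.5349, 0.1851, 0.0732]
tool_rot: [3.141, 0.001, 2.818]
force: [-8.0, -3.5, 32.6]
grip_width: 0.0265
finger_force: 113.9
```

```bash
python3 -c "
from workcell import bot
print(bot.observe()['force'],bot.observe()['position']);print(bot.job_done())"
```

```text
[-8.03104492 -3.46292595 32.56087812] [0.53488195 0.18511806 0.07319882]
the job is handed in; nothing more can be done
None
```

I slid the cover open to its stop, seated the keyed shaft in the hub, and handed the job in at about 20 s with the arm still pressing the collar down at about 33 N. That the key and collar are home is judged from tool height and force, not a final picture.

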